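# Clamp a circuit board with the holder's fold-out crank

### The job

Clamp the circuit board in its holder: swing the orange folding crank handle up until it stands upright, crank the arm clockwise (seen from above) with it until the yellow jaw has closed on the board's edge, then fold the handle back down flat on the arm and let go.

Things in the scene. Friction and masses are not known exactly. Their poses are not given: they have to be found in the camera images.
- crank (a joint): turn of the steel crank arm about its vertical axis, rad; grows clockwise seen from above. Starts 0.2 to 0.7; hard stop at 1.65, where the yellow jaw meets the board's edge. Drives the jaw 20 mm per rad: gap = 20 mm x (1.65 - value). Needs about 2 N at the handle; stays where left. Arm: bar 13 mm wide, 8 thick, top 88 mm above the table, 38 above the grey gearbox (120 x 120 x 50 mm) below it.
- fold (a joint): swing of the orange handle about the level pin at the arm's outer end, square to the arm, rad: 0 = flat on the arm, pointing at the crank's axis; 1.571 = upright, the stop. Starts 0 to 0.12; stays at any angle, 1 to 3 N moves it. Round grip 18 mm across, 12 to 78 mm from the pin, wider than the arm. Fingers can straddle it from above and hold it 50 mm from the pin; it pivots between them.
- hinge (a point): centre of the handle's hinge pin at the outer end of the crank arm, 80 mm from the crank's axis and 98 mm above the table, at the height of the folded handle's centre line. It goes round with the arm.
- hub (a point): point on the crank's vertical axis, 98 mm above the table, level with the hinge pin; it stays put. The arm points from here to the hinge. Axes: x runs level from the gearbox towards the board (the jaw's closing direction), z up. The similar crank with a black handle on a white reel is another machine.

How it is judged:
By the outcome, as a careful person would: the job done as asked, in the order asked, and still so for the second after the job is handed in, with the robot touching nothing.
It also fails if it takes over 42 s, if anything falls off the work surface, if the arm or the gripper's body presses on something with over 40 N, if the wrist force passes 120 N, or if a joint passes its speed limit or range.

### The arm

A 6-joint arm with a two-finger parallel gripper is mounted at the origin on the work surface. World frame = base frame: x ahead of the robot, y to its left, z up, the work surface at z = 0. Lengths are in m, angles in degrees, forces in N, time in s.
With the tool pointing down it reaches from about 0.4 to 0.825 m from the base axis. Payload 7 kg.
Tool frame: the origin (TCP) lies at the very end of the fingers, on their centre line; the grasp point (between the pads) lies 19 mm behind it; z points along the fingers, y is the line along which they close (so a half turn about z gives the same grasp; the last joint's range is limited). The gripper opens to 88 mm and grips with 3 to 60 N. Pads are 19 mm wide; open, the fingers measure 130 mm over their backs; the gripper's body (78 mm by 193 mm) begins 47 mm behind the grasp point.
Start: joints at [-47.55, 20.546, 0.682, 0, -70.136, -16.507], TCP at [0.295, -0.607, 0.227] pointing down, gripper open.
Joint ranges: [-176.03, 176.03], [-82.01, 121.73], [-58.28, 71.71], [-173.87, 95.51], [-174.79, -0.11], [-173.66, 173.66]. Speed limits (degrees/s): [136.94, 136.94, 172.46, 180, 180, 180].

### API

Orientations are given as [roll, pitch, yaw] about the fixed x, y, z axes, in that order (R = Rz(yaw) Ry(pitch) Rx(roll)).
In Python, from plant import get_state, imaging, r, finder gives the robot as it stands.
- The arm moves only by the shell command python3 -m handwheel 'ROWS' [FORCE]. ROWS is JSON, a list of rows, each a list of 5 numbers: the closure, from 0 (fully open) to 1 (shut), then the shift along the world's x, y, z in cm, then the turn about the world's z in degrees. A call has 1 to 8 rows; each row is the pose to reach, as a shift and turn from the pose commanded when the call began; what a row does not reach only later rows make up. A row lasts 1/8 s, in which the tool goes at most 62.5 mm and 10.7 degrees, less where a joint would pass 70% of its speed; a pose out of reach is approached as far as the arm can. A call with a gripper value outside its range is refused whole. The fingers move at their own pace and stop on an object; FORCE is the grip in N (left out, the last holds). Time passes only in rows, so rows that repeat a pose let the fingers close. It gives the time, the measured TCP pose, the force, the opening and the grip force at its end, in the units of the state.
- get_state(): the state, without advancing time (a new reading comes with each control period).
- imaging.capture(name): name is "scene" or "side" or "wrist"; returns (picture, depth): 480x640x3 uint8, red, green, blue; 480x640 float32, m along the optical axis (not along the pixel's ray), 0 where there is no reading.
- imaging.get_calibration(name): a dict with "fx", "fy", "cx", "cy" (pixels), "dist" ([k1, k2, p1, p2, k3] as OpenCV has them; the pictures are not rectified), "rvec" (rotation vector, rad) and "tvec" (3), from world to camera coordinates, as OpenCV has them; the wrist camera has in their place "hand_eye" (4x4, takes a point from camera to tool coordinates, whose origin is the TCP and whose axes are the flange's). Camera axes: x right, y down, z forward; pixel columns grow to the right and rows downward; lengths in m; the calibration is good to about 2 mm. A picture is of the moment at which its call begins: read the wrist's pose just before it. get_calibration takes no time and is no camera call.
- r.close_job(): hands the job in; it is judged then, once.
Trained networks look in the newest picture that a camera, given by its name, has taken for a name from the list of things; names that differ only in an ending like _2 or _b are one class to them, and where a whole thing is asked for, a point or a joint stands for the part that bears it (a point fixed in the world has none). Each returns a list of dicts, best first, with "p" (0 to 1); they miss things now and then, are a little off and sometimes report something else, mostly with a low value. They report only what shows in the picture. A call takes as long as a camera call.
- finder.cut_out(camera, query): "region" (480x640 bool, what is visible of it) and "pixel" ([column, row] in pixels, amid what is visible of it).
The state is a dict: "time_s": time; "joints": joint angles; "qd": joint speeds; "joint_torque": joint torques, N m; "tcp_pos": TCP position; "eef_rot": TCP orientation; "contact_force": force on the tool from outside, world axes, zero at the start; "moment": the same for the moment, N m; "gripper_width": finger opening in m; "gripper_force": force on a finger pad.
Only numpy, scipy, OpenCV 4.12 (cv2) and the standard library are available. Lean on these libraries where they do the work, as an engineer would, in place of code of your own. Each camera call takes 0.05 s, during which the arm holds its last target. There are 200 camera calls.

## Working session

There is one attempt and no reset: what is moved stays moved. The work goes in short steps, Python scripts to look and compute and a shell command to move; the robot and the scene stay as the last step left them, time stands still between calls to the robot, and variables do not carry over. Pictures are saved under pics/ and viewed, at most 10 in all, crops included, and the job is handed in when it is done.

```bash
ls; mkdir -p pics; cat > h.py <<'E'
import numpy as np, cv2
from plant import get_state, imaging, r, finder
from scipy.spatial.transform import Rotation as R
def cam(name, st=None):
    c=imaging.get_calibration(name)
    K=np.array([[c['fx'],0,c['cx']],[0,c['fy'],c['cy']],[0,0,1]]);d=np.array(c['dist'])
    if name=='wrist':
        st=st or get_state()
        T=np.eye(4);T[:3,:3]=R.from_euler('xyz',st['eef_rot'],degrees=True).as_matrix();T[:3,3]=st['tcp_pos']
        T=T@np.array(c['hand_eye'])
    else:
        A=np.eye(4);A[:3,:3]=cv2.Rodrigues(np.array(c['rvec'],float))[0];A[:3,3]=np.ravel(c['tvec']);T=np.linalg.inv(A)
    return K,d,T   # T camera->world
def pts(mask,depth,C):
    K,d,T=C
    v,u=np.nonzero(mask&(depth>0))
    n=cv2.undistortPoints(np.c_[u,v].astype(np.float32)[:,None],K,d)[:,0]
    z=depth[v,u][:,None]
    return np.c_[n*z,z]@T[:3,:3].T+T[:3,3]
def proj(P,C):
    K,d,T=C;A=np.linalg.inv(T)
    return cv2.projectPoints(np.atleast_2d(P).astype(float),cv2.Rodrigues(A[:3,:3])[0],A[:3,3],K,d)[0][:,0]
E
cat > look.py <<'E'
from h import *
import sys
for n in ['scene','side']:
    C=cam(n);im,de=imaging.capture(n);cv2.imwrite(f'pics/{n}0.png',im[:,:,::-1])
    for q in ['fold','crank','hinge']:
        for x in finder.cut_out(n,q)[:3]:
            P=pts(x['region'],de,C)
            print(n,q,round(x['p'],2),np.round(x['pixel']),x['region'].sum(),np.round(np.median(P,0),3) if len(P) else '', np.round(np.percentile(P,[3,97],axis=0),3).tolist() if len(P) else '')
print(get_state())
E
python3 look.py
```

```text
pics
scene fold 0.8 [234. 241.] 610 [ 0.56  -0.046  0.103] [[0.545, -0.081, 0.094], [0.571, -0.008, 0.107]]
side fold 0.89 [331. 203.] 366 [ 0.553 -0.04   0.105] [[0.543, -0.081, 0.095], [0.566, -0.006, 0.108]]
side fold 0.2 [330. 209.] 587 [ 0.552 -0.033  0.103] [[0.539, -0.096, 0.05], [0.574, 0.0, 0.108]]
side hinge 0.72 [330. 209.] 547 [ 0.552 -0.031  0.103] [[0.539, -0.088, 0.081], [0.572, 0.0, 0.108]]
side hinge 0.35 [330. 205.] 375 [ 0.553 -0.04   0.105] [[0.543, -0.083, 0.094], [0.567, -0.006, 0.108]]
{'time_s': 0.4, 'joints': array([-4.75493171e+01,  2.05556004e+01,  6.75585072e-01, -1.98986336e-03,
       -7.01348052e+01, -1.65071202e+01]), 'qd': array([ 0.00833382, -0.03182535,  0.02419077,  0.15235847, -0.09712339,
       -0.02647882]), 'joint_torque': array([ 1.08892556e-03, -5.81674075e+01,  2.92921954e+01,  6.99354574e+00,
        1.08198033e-02, -6.85929990e-05]), 'tcp_pos': array([ 0.29525416, -0.60691936,  0.22640212]), 'eef_rot': array([ 1.79985259e+02, -2.41688187e-03, -1.54057113e+02]), 'contact_force': array([ 0.19593389,  0.04759479, -0.17514547]), 'moment': array([-0.00073698,  0.00311613, -0.01943845]), 'gripper_force': 0.0, 'gripper_width': 0.08751176249954523}
```

```bash
python3 -c "
import cv2,numpy as np
a=cv2.imread('pics/scene0.png');b=cv2.imread('pics/side0.png')
x=cv2.resize(a[130:370,110:400],None,fx=1.38,fy=1.38);y=cv2.resize(b[90:330,185:475],None,fx=1.38,fy=1.38)
cv2.imwrite('pics/m0.png',np.hstack([x,y]))"
```

```text
(no output)
```

View pics/m0.png

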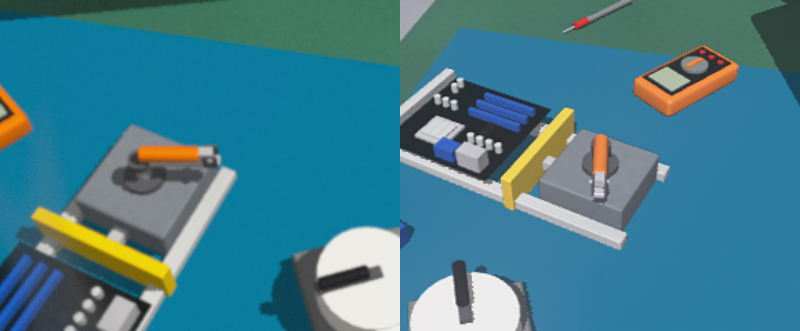

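View pics/scene0.png

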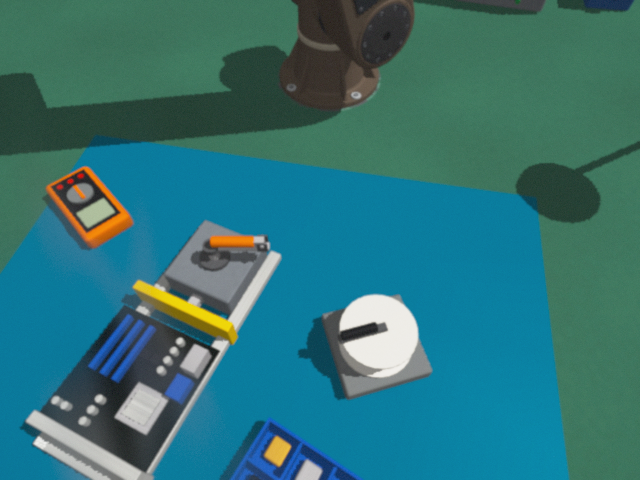

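The handle is orange, on the grey gearbox: hinge at the right end (scene pixel ~(266,243)), hub at ~(213,258). It points at the hub and is nearly flat. The board and jaw lie to the lower left. I'll move above it and look from close by.

```bash
python3 -m handwheel '[[0.3,3,6,1,8],[0.3,6,12,2,16],[0.3,9,18,3,24],[0.3,12,24,4,32],[0.3,15,30,5,40],[0.3,18,36,5,48],[0.3,20,42,5,56],[0.3,22,48,5,64]]' 20
python3 -m handwheel '[[0.3,1,4,0,0],[0.3,2,6,0,0],[0.3,2,6,0,0]]'
cat > close.py <<'E'
from h import *
import sys
st=get_state();C=cam('wrist',st);im,de=imaging.capture('wrist');cv2.imwrite(f'pics/{sys.argv[1]}.png',im[:,:,::-1])
print(np.round(st['tcp_pos'],4),np.round(st['eef_rot'],1),np.round(st['joints'],1),st['time_s'],st['gripper_width'])
for q in ['fold','crank','hinge']:
    for x in finder.cut_out('wrist',q)[:2]:
        P=pts(x['region'],de,C)
        print(q,round(x['p'],2),np.round(x['pixel']),x['region'].sum(),np.round(np.percentile(P,[3,50,97],axis=0),3).tolist() if len(P) else '')
hsv=cv2.cvtColor(im,cv2.COLOR_RGB2HSV)
m=(hsv[...,0]>3)&(hsv[...,0]<17)&(hsv[...,1]>170)&(hsv[...,2]>80)
m=cv2.erode(m.astype(np.uint8),np.ones((3,3)))>0
P=pts(m,de,C);P=P[(P[:,2]>.06)&(np.linalg.norm(P[:,:2]-[.555,-.04],axis=1)<.12)]
if len(P):
    c=P.mean(0);d=np.linalg.svd(P-c,full_matrices=False)[2][0]; d*=np.sign(d[1]); t=(P-c)@d
    print('orange',len(P),'c',c.round(4),'d',d.round(3),'ends',(c+d*t.min()).round(4),(c+d*t.max()).round(4),'ang',np.degrees(np.arctan2(d[1],d[0])))
E
python3 close.py w1
```

```text
time_s: 1.4
tcp_pos: [0.5052, -0.1554, 0.2769]
eef_rot: [-179.9, -0.0, -89.8]
contact_force: [1.6, -0.1, -0.6]
gripper_width: 0.0612
gripper_force: 0.0
time_s: 1.78
tcp_pos: [0.5252, -0.0965, 0.2763]
eef_rot: [180.0, -0.0, -90.0]
contact_force: [-0.1, -0.5, -0.6]
gripper_width: 0.0614
gripper_force: 0.0
[ 0.5252 -0.0965  0.2763] [180.  -0. -90.] [ 10.6   5.5 -12.5   0.  -72.  -10.6] 1.775 0.06138154527205133
fold 0.57 [288. 264.] 1188 [[0.545, -0.087, 0.098], [0.556, -0.053, 0.105], [0.569, -0.01, 0.108]]
crank 0.66 [289. 253.] 1729 [[0.542, -0.1, 0.081], [0.557, -0.062, 0.104], [0.574, -0.009, 0.108]]
hinge 0.61 [290. 253.] 1609 [[0.542, -0.1, 0.088], [0.557, -0.063, 0.104], [0.573, -0.011, 0.108]]
orange 143 c [ 0.5525 -0.0619  0.1034] d [-0.246  0.969  0.015] ends [ 0.5594 -0.0891  0.1029] [ 0.5439 -0.0277  0.1039] ang 104.22518305856826
```

View pics/w1.png

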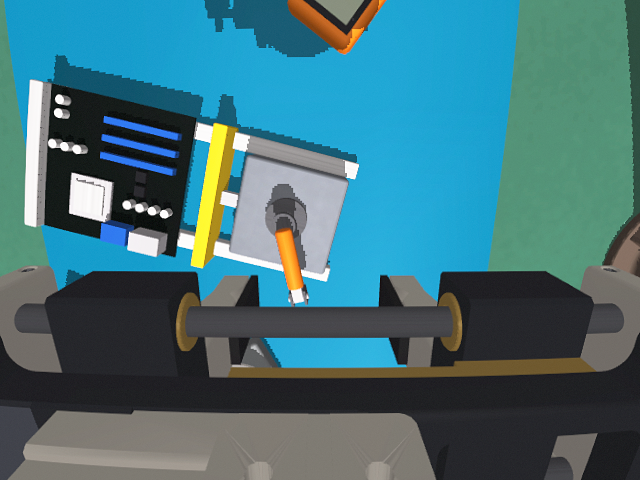

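The wrist picture shows the orange handle from about (280,230) to (296,290), with the hinge at (298,297) and the hub at (286,214). The jaw at x≈215 is still clear of the board edge at x≈190. Next is one fused fit.

```bash
cat > fuse.py <<'E'
from h import *
for n in ['wrist','scene','side']:
    st=get_state();C=cam(n,st);im,de=imaging.capture(n)
    x=finder.cut_out(n,'fold')
    if not x: continue
    reg=cv2.dilate(x[0]['region'].astype(np.uint8),np.ones((7,7)))>0
    i=im.astype(int); org=reg&(i[...,0]-i[...,2]>70)&(i[...,0]>100)
    for nm,m in [('orange',org),('all',x[0]['region'])]:
        P=pts(m,de,C);P=P[(P[:,2]>.09)&(P[:,2]<.13)]
        c=P.mean(0);d=np.linalg.svd(P-c,full_matrices=False)[2][0];d*=np.sign(d[1]);t=(P-c)@d;lo,hi=np.percentile(t,[1,99])
        print(n,nm,len(P),c.round(4),'ends',(c+d*lo).round(4),(c+d*hi).round(4),'ang',np.degrees(np.arctan2(d[1],d[0])).round(1),'tilt',np.degrees(np.arcsin(d[2])).round(1),'zmax',P[:,2].max().round(4))
    # gearbox top plane z~.05
    allp=pts(np.ones_like(de,bool),de,C);m=(abs(allp[:,2]-.05)<.006)&(np.linalg.norm(allp[:,:2]-[.56,-.09],axis=1)<.11)
    Q=allp[m,:2].astype(np.float32);print('box',len(Q),cv2.minAreaRect(Q))
E
python3 fuse.py
```

```text
wrist orange 1012 [ 0.5571 -0.0584  0.1052] ends [ 0.5631 -0.0881  0.1047] [ 0.5504 -0.0256  0.1057] ang 101.6 tilt 0.9 zmax 0.1092
wrist all 1191 [ 0.5561 -0.0525  0.1049] ends [ 0.5629 -0.088   0.1051] [ 0.5479 -0.0097  0.1046] ang 100.8 tilt -0.4 zmax 0.1092
box 9515 ((0.5838145613670349, -0.09632962197065353), (0.12934282422065735, 0.1607164740562439), 75.83470153808594)
scene orange 479 [ 0.5606 -0.051   0.1036] ends [ 0.5668 -0.0826  0.1037] [ 0.5544 -0.0196  0.1035] ang 101.1 tilt -0.2 zmax 0.1088
scene all 596 [ 0.5597 -0.046   0.1028] ends [ 0.5678 -0.0823  0.1033] [ 0.5505 -0.0052  0.1023] ang 102.7 tilt -0.7 zmax 0.1088
box 4218 ((0.5846613049507141, -0.09319668263196945), (0.12800219655036926, 0.16012616455554962), 73.90691375732422)
```

```bash
python3 -m handwheel '[[0.4,1.7,2,-4,6],[0.4,3.4,3.9,-9,11],[0.4,3.4,3.9,-14,11],[0.4,3.4,3.9,-17,11],[0.4,3.4,3.9,-19.6,11],[0.4,3.4,3.9,-19.6,11]]' 15
cat > s2.py <<'E'
from h import *
import sys
im,de=imaging.capture('scene');a=im[170:330,130:330,::-1]
im2,_=imaging.capture('side');b=im2[140:300,230:430,::-1]
cv2.imwrite(f'pics/{sys.argv[1]}.png',np.hstack([cv2.resize(a,(400,320),interpolation=cv2.INTER_CUBIC),cv2.resize(b,(400,320),interpolation=cv2.INTER_CUBIC)]))
st=get_state();print(st['time_s'],st['tcp_pos'].round(4),st['eef_rot'].round(1),st['contact_force'].round(1),st['moment'].round(2),st['gripper_width'])
E
python3 s2.py s1
```

```text
time_s: 3.02
tcp_pos: [0.5572, -0.0588, 0.0786]
eef_rot: [179.8, 0.0, -79.1]
contact_force: [0.6, -0.1, 1.0]
gripper_width: 0.0525
gripper_force: 0.0
3.125 [ 0.5591 -0.0585  0.0811] [-180.   -0.  -79.] [0.3 1.1 1.2] [ 0.02  0.1  -0.04] 0.052465585869112756
```

View pics/s1.png

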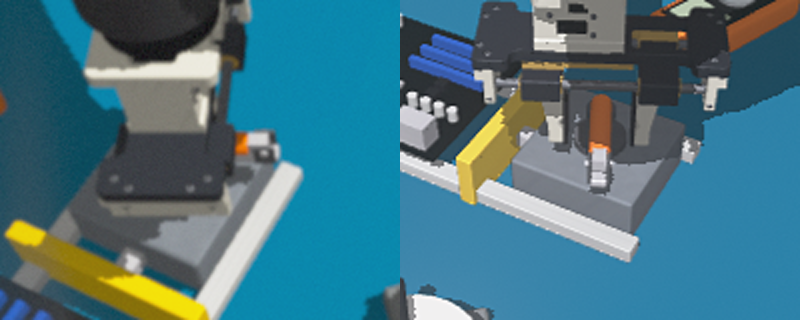

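The side view shows the handle (600,130) centred between the fingers (557 and 642). I'll close on it.

```bash
python3 -m handwheel '[[0.7,0,0,0,0],[0.85,0,0,0,0],[1,0,0,0,0],[1,0,0,0,0]]' 12; python3 -c "
from h import *
s=get_state();print(s['tcp_pos'].round(4),s['contact_force'].round(1),s['moment'].round(2),s['gripper_width'],s['gripper_force'])"
```

```text
time_s: 3.62
tcp_pos: [0.5581, -0.0584, 0.0805]
eef_rot: [180.0, 0.0, -79.1]
contact_force: [-6.2, 0.9, 2.5]
gripper_width: 0.0179
gripper_force: 3.2
[ 0.5581 -0.0584  0.0805] [-6.2  0.9  2.5] [ 0.28  2.53 -0.07] 0.017875770363463894 3.245137184858322
```

```bash
python3 -m handwheel '[[1,-0.1,0.02,0.5,0],[1,-0.1,0.1,1,0],[1,-0.15,0.22,1.45,0],[1,-0.2,0.38,1.9,0],[1,-0.22,0.6,2.35,0],[1,-0.28,0.85,2.8,0],[1,-0.33,1.1,3.15,0],[1,-0.38,1.43,3.5,0]]' 12; python3 -c "
from h import *
s=get_state();print(s['tcp_pos'].round(4),s['contact_force'].round(1),s['moment'].round(2),s['gripper_width'],s['gripper_force'])"
```

```text
time_s: 4.62
tcp_pos: [0.5549, -0.044, 0.1158]
eef_rot: [-180.0, -0.0, -79.0]
contact_force: [2.3, -2.9, -3.0]
gripper_width: 0.0174
gripper_force: 12.0
[ 0.5549 -0.044   0.1158] [ 2.3 -2.9 -3. ] [-1.32 -0.62 -0.06] 0.017378528419811683 12.002343758940697
```

```bash
python3 -m handwheel '[[1,-0.07,0.37,0.35,0],[1,-0.15,0.75,0.65,0],[1,-0.23,1.15,0.9,0],[1,-0.32,1.6,1.1,0],[1,-0.41,2.05,1.25,0],[1,-0.5,2.5,1.37,0],[1,-0.6,3.0,1.45,0],[1,-0.7,3.5,1.48,0]]' 12; python3 s2.py s2
```

```text
time_s: 5.62
tcp_pos: [0.5483, -0.009, 0.1311]
eef_rot: [-179.9, -0.0, -79.0]
contact_force: [2.6, -4.2, 2.0]
gripper_width: 0.0178
gripper_force: 12.0
5.725 [ 0.5482 -0.0086  0.1311] [-179.9   -0.   -79. ] [ 0.5 -1.8  4.3] [-0.86 -0.21  0.02] 0.01791277974641708
```

View pics/s2.png

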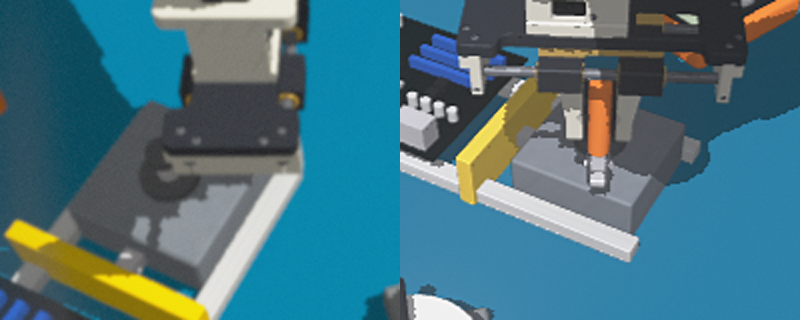

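The handle looks upright: hinge at side px (598,175), grip between the fingers. I'll press outward a little to find the stop.

```bash
python3 -m handwheel '[[1,-0.05,0.25,0,0],[1,-0.1,0.5,0,0],[1,-0.1,0.5,0,0]]' 12; python3 -c "
from h import *
s=get_state();print(s['tcp_pos'].round(4),s['contact_force'].round(1),s['moment'].round(2),s['gripper_width'],s['gripper_force'])"
```

```text
time_s: 6.1
tcp_pos: [0.5474, -0.0039, 0.1309]
eef_rot: [-179.9, -0.0, -79.0]
contact_force: [0.4, -3.2, 7.0]
gripper_width: 0.0177
gripper_force: 12.0
[ 0.5474 -0.0039  0.1309] [ 0.4 -3.2  7. ] [-1.11 -0.38  0.07] 0.017697968597442108 12.000989257794572
```

```bash
python3 -m handwheel '[[1,-0.05,0.25,0,0],[1,-0.1,0.5,0,0],[1,-0.1,0.5,0,0]]' 12; python3 -c "
from h import *
s=get_state();print(s['tcp_pos'].round(4),s['contact_force'].round(1),s['moment'].round(2),s['gripper_width'],s['gripper_force'])
C=cam('side');im,de=imaging.capture('side');i=im.astype(int)
m=np.zeros((480,640),bool);m[150:250,290:370]=1
P=pts(m&(i[...,0]-i[...,2]>70)&(i[...,0]>100),de,C);P=P[(np.linalg.norm(P[:,:2]-[.55,-.005],axis=1)<.04)]
c=P.mean(0);d=np.linalg.svd(P-c,full_matrices=False)[2][0];d*=np.sign(d[2]);print(len(P),c,d,np.degrees(np.arccos(d[2])))
"
```

```text
time_s: 6.48
tcp_pos: [0.5459, -0.0007, 0.1305]
eef_rot: [180.0, -0.1, -79.0]
contact_force: [4.0, -12.6, 4.0]
gripper_width: 0.0175
gripper_force: 12.0
[ 0.5459 -0.0007  0.1305] [  4.  -12.6   4. ] [-4.66 -1.33  0.04] 0.017488018555115187 12.000909034031793
424 [0.5468099  0.00059893 0.15644383] [0.11789982 0.23653283 0.96444381] 15.324649652761101
```

The stop is reached: outward force has risen to ~13 N. Cranking clockwise next, with the tool turning along.

```bash
python3 -m handwheel '[[1,0.86,-0.16,0,-6],[1,1.72,-0.13,0,-12],[1,2.59,-0.19,0,-18],[1,3.44,-0.34,0,-24]]' 12; python3 -c "
from h import *
s=get_state();print(s['tcp_pos'].round(4),s['contact_force'].round(1),s['moment'].round(2),s['gripper_width'],s['gripper_force'])"
```

```text
time_s: 7.02
tcp_pos: [0.5805, -0.0016, 0.1306]
eef_rot: [-180.0, 0.1, -103.2]
contact_force: [-1.3, 1.1, 6.1]
gripper_width: 0.018
gripper_force: 12.0
[ 0.5805 -0.0016  0.1306] [-1.3  1.1  6.1] [0.26 0.31 0.14] 0.018041035239613083 11.999183498992352
```

```bash
python3 -m handwheel '[[1,0.88,-0.1,0,-6],[1,1.69,-0.43,0,-12],[1,2.47,-0.84,0,-18],[1,3.2,-1.33,0,-24]]' 12; python3 s2.py s3
```

```text
time_s: 7.52
tcp_pos: [0.6126, -0.015, 0.1306]
eef_rot: [180.0, 0.1, -127.2]
contact_force: [0.1, 0.3, 7.1]
gripper_width: 0.0177
gripper_force: 12.0
7.625 [ 0.6132 -0.0154  0.1306] [-1.800e+02  1.000e-01 -1.272e+02] [ 2.  -0.7  5.3] [-0.4  -0.61  0.03] 0.017621527126034212
```

View pics/s3.png

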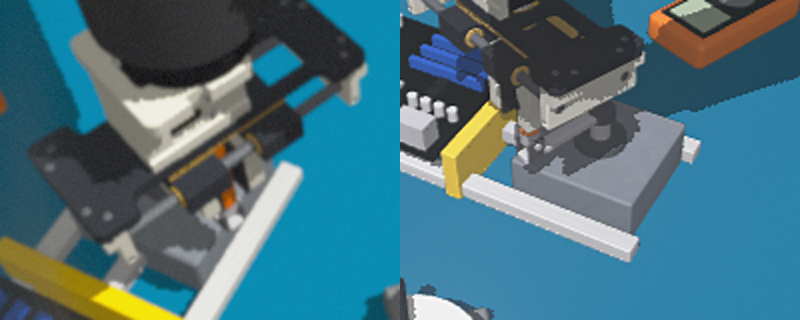

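The jaw has moved towards the board and the handle stays upright in the fingers. Continuing in smaller steps to the stop.

```bash
python3 -m handwheel '[[1,0.35,-0.27,0,-3],[1,0.67,-0.57,0,-6],[1,0.67,-0.57,0,-6]]' 12;python3 -m handwheel '[[1,0.31,-0.31,0,-3],[1,0.61,-0.63,0,-6],[1,0.61,-0.63,0,-6]]' 12; python3 - <<'E'
from h import *
C=cam('side');im,de=imaging.capture('side');i=im.astype(int)
# fixture frame profile: yellow jaw vs hub along x dir (-15deg)
P=pts((i[...,0]>130)&(i[...,1]>110)&(i[...,2]<70),de,C)
P=P[(np.linalg.norm(P[:,:2]-[.65,-.11],axis=1)<.15)&(P[:,2]>.03)]
ex=np.array([np.cos(np.radians(-15)),np.sin(np.radians(-15))])
print('jaw x',np.percentile((P[:,:2]-[.5622,-.082])@ex,[2,50,98]).round(4),len(P),'ztop',np.percentile(P[:,2],98))
E
```

```text
time_s: 8.0
tcp_pos: [0.6198, -0.0206, 0.1307]
eef_rot: [-180.0, 0.1, -133.1]
contact_force: [2.2, 0.1, 5.6]
gripper_width: 0.0175
gripper_force: 12.0
time_s: 8.38
tcp_pos: [0.626, -0.0268, 0.1307]
eef_rot: [-180.0, 0.1, -139.1]
contact_force: [3.1, 1.6, 4.3]
gripper_width: 0.0175
gripper_force: 12.0
jaw x [0.1042 0.1055 0.1071] 233 ztop 0.05334988642403717
```

```bash
python3 -m handwheel '[[1,0.56,-0.34,0,-3],[1,0.82,-0.69,0,-6],[1,0.82,-0.69,0,-6]]' 12;python3 -m handwheel '[[1,0.24,-0.37,0,-3],[1,0.47,-0.75,0,-6],[1,0.47,-0.75,0,-6]]' 12
```

```text
time_s: 8.8
tcp_pos: [0.6331, -0.0344, 0.1306]
eef_rot: [180.0, 0.0, -145.1]
contact_force: [-0.7, -0.7, 6.9]
gripper_width: 0.0179
gripper_force: 12.0
time_s: 9.18
tcp_pos: [0.6381, -0.0417, 0.1306]
eef_rot: [180.0, 0.0, -151.1]
contact_force: [0.7, 1.0, 6.0]
gripper_width: 0.0175
gripper_force: 12.0
```

```bash
python3 -m handwheel '[[1,0.2,-0.39,0,-3],[1,0.38,-0.79,0,-6],[1,0.38,-0.79,0,-6]]' 12;python3 - <<'E'
from h import *
for n in ['side','scene']:
    C=cam(n);im,de=imaging.capture(n);i=im.astype(int)
    ex=np.array([np.cos(np.radians(-15)),np.sin(np.radians(-15))]);ey=np.array([-ex[1],ex[0]])
    P=pts((i[...,0]>130)&(i[...,1]>110)&(i[...,2]<70),de,C)
    P=P[(np.linalg.norm(P[:,:2]-[.65,-.11],axis=1)<.15)&(P[:,2]>.03)]
    print('jaw x',np.percentile((P[:,:2]-[.5622,-.082])@ex,[2,50,98]).round(4),len(P))
    A=pts(np.ones((480,640),bool),de,C);I=i.reshape(-1,3)[(de>0).ravel()]
    Q=(A[:,:2]-[.5622,-.082]);X,Y=Q@ex,Q@ey
    s=(I.max(1)<60)&(X>.08)&(X<.3)&(abs(Y)<.07)&(A[:,2]<.1)&(A[:,2]>.015)
    print('board dark',s.sum(),np.percentile(X[s],[1,3,10,50,97]).round(4),np.median(A[s,2]))
E
```

```text
time_s: 9.55
tcp_pos: [0.6395, -0.0458, 0.1303]
eef_rot: [179.6, -0.0, -157.1]
contact_force: [-11.8, 21.3, 16.2]
gripper_width: 0.0194
gripper_force: 12.0
jaw x [0.1091 0.1103 0.1228] 234
board dark 1340 [0.1373 0.1399 0.1579 0.247  0.2917] 0.041187798070599635
jaw x [0.1129 0.1214 0.1286] 1278
board dark 2033 [0.1292 0.1305 0.1345 0.2425 0.2925] 0.040408342969975086
```

Force rose to ~24 N and the jaw's front face (0.129) meets the board edge (0.129), so it is closed on the board. I'll relax to a light pressing force and align the yaw.

```bash
python3 -m handwheel '[[1,-0.1,0.12,0,1.5],[1,-0.2,0.2,0,2.8],[1,-0.2,0.2,0,2.8]]' 12; python3 s2.py s4
```

```text
time_s: 10.02
tcp_pos: [0.6388, -0.0444, 0.1305]
eef_rot: [179.8, 0.1, -154.2]
contact_force: [-5.6, 15.4, 11.4]
gripper_width: 0.0176
gripper_force: 12.0
10.125 [ 0.6389 -0.0444  0.1305] [ 1.798e+02  1.000e-01 -1.542e+02] [-5.  14.5 11.1] [ 5.51  2.08 -0.18] 0.017631549941018884
```

View pics/s4.png

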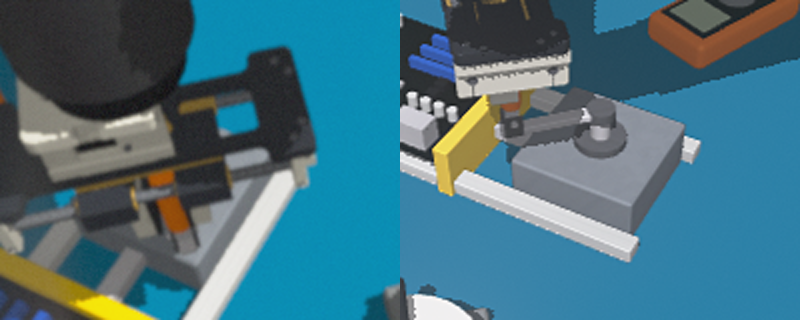

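The jaw presses on the board, ~15 N is held at the stop, and the handle is upright. Now I'll fold it down with a light clockwise bias.

```bash
python3 -m handwheel '[[1,-0.07,0.15,0,0.7],[1,-0.45,-0.05,-0.03,0.7],[1,-0.85,-0.25,-0.08,0.7],[1,-1.59,-0.63,-0.3,0.7],[1,-2.3,-0.98,-0.67,0.7],[1,-2.93,-1.31,-1.17,0.7],[1,-3.22,-1.46,-1.46,0.7],[1,-3.22,-1.46,-1.46,0.7]]' 12
```

```text
time_s: 11.12
tcp_pos: [0.6071, -0.0617, 0.1153]
eef_rot: [179.9, 0.0, -153.6]
contact_force: [-0.5, 3.6, 2.8]
gripper_width: 0.0187
gripper_force: 11.8
```

```bash
python3 -m handwheel '[[1,-0.25,-0.13,-0.33,0],[1,-0.5,-0.25,-0.67,0],[1,-0.88,-0.45,-1.43,0],[1,-1.15,-0.59,-2.25,0],[1,-1.26,-0.64,-2.93,0],[1,-1.3,-0.66,-3.54,0],[1,-1.3,-0.66,-3.8,0],[1,-1.3,-0.66,-3.8,0]]' 12; python3 s2.py s5
```

```text
time_s: 12.12
tcp_pos: [0.5945, -0.0693, 0.0781]
eef_rot: [-180.0, -0.0, -153.5]
contact_force: [-3.1, 3.9, 9.7]
gripper_width: 0.0181
gripper_force: 12.1
12.225 [ 0.5945 -0.0693  0.0781] [-180.    -0.  -153.5] [-2.7  3.6 10.3] [1.31 1.02 0.21] 0.017681665303483935
```

View pics/s5.png

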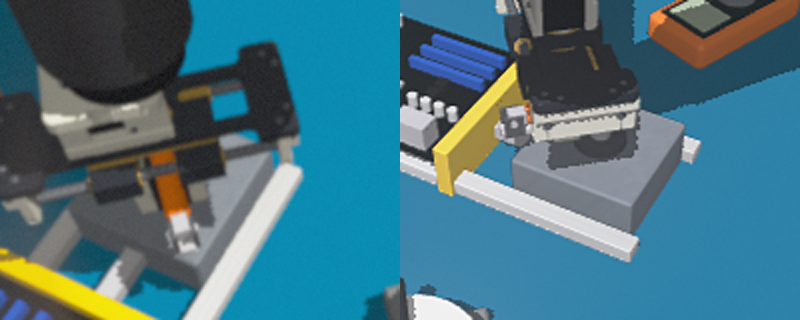

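The handle is flat (10 N pressing down). Releasing, rising and checking.

```bash
python3 -m handwheel '[[0.5,0,0,0,0],[0.4,0,0,0,0],[0.4,0,0,0,0],[0.4,0,0,2,0],[0.4,0,0,6,0],[0.4,0,0,11,0],[0.4,0,0,16,0],[0.4,0,0,20,0]]'
python3 -m handwheel '[[0.4,-3,0,0,0],[0.4,-8,0,0,0],[0.4,-12,0,0,0],[0.4,-12,0,0,0]]'
python3 fuse.py; python3 s2.py s6; python3 - <<'E'
from h import *
C=cam('side');im,de=imaging.capture('side');i=im.astype(int)
P=pts((i[...,0]>130)&(i[...,1]>110)&(i[...,2]<70),de,C)
P=P[(np.linalg.norm(P[:,:2]-[.65,-.11],axis=1)<.15)&(P[:,2]>.03)]
ex=np.array([np.cos(np.radians(-15)),np.sin(np.radians(-15))])
print('jaw x',np.percentile((P[:,:2]-[.5622,-.082])@ex,[2,50,98]).round(4),len(P))
E
```

```text
time_s: 13.22
tcp_pos: [0.5945, -0.0695, 0.2797]
eef_rot: [-180.0, 0.1, -153.6]
contact_force: [0.0, -0.9, -0.2]
gripper_width: 0.0525
gripper_force: 0.0
time_s: 13.72
tcp_pos: [0.4723, -0.0695, 0.2783]
eef_rot: [180.0, 0.1, -153.6]
contact_force: [1.0, 0.9, 0.7]
gripper_width: 0.0525
gripper_force: 0.0
wrist orange 238 [ 0.5826 -0.0747  0.104 ] ends [ 0.5636 -0.0843  0.1032] [ 0.6228 -0.0543  0.1058] ang 26.9 tilt 2.2 zmax 0.1096
wrist all 307 [ 0.5978 -0.0668  0.104 ] ends [ 0.5637 -0.0841  0.1034] [ 0.6359 -0.0474  0.1047] ang 27.0 tilt 0.9 zmax 0.1096
box 6017 ((0.563863217830658, -0.08978482335805893), (0.12039593607187271, 0.11896459013223648), 75.8816146850586)
scene orange 449 [ 0.5958 -0.0671  0.1041] ends [ 0.5672 -0.0844  0.104 ] [ 0.622  -0.0513  0.1041] ang 31.2 tilt 0.1 zmax 0.1091
scene all 483 [ 0.6052 -0.0616  0.1039] ends [ 0.5709 -0.0813  0.1058] [ 0.6362 -0.0439  0.1022] ang 29.8 tilt -2.7 zmax 0.1091
box 3700 ((0.5650824308395386, -0.08593147993087769), (0.11988209187984467, 0.12005403637886047), 75.98471069335938)
side orange 368 [ 0.5906 -0.0653  0.1029] ends [ 0.5626 -0.0816  0.1027] [ 0.6174 -0.0496  0.103 ] ang 30.3 tilt 0.3 zmax 0.1085
side all 385 [ 0.596  -0.0625  0.1032] ends [ 0.5643 -0.0796  0.103 ] [ 0.6301 -0.0442  0.1033] ang 28.2 tilt 0.2 zmax 0.1085
box 2259 ((0.5853493809700012, -0.09213054925203323), (0.12162375450134277, 0.16880741715431213), 76.96227264404297)
14.125 [ 0.4749 -0.0693  0.2771] [ 1.800e+02 -1.000e-01 -1.536e+02] [-0.  -0.2 -0.5] [0.02 0.   0.01] 0.05259123186771478
jaw x [0.0092 0.1106 0.1229] 502
```

View pics/s6.png

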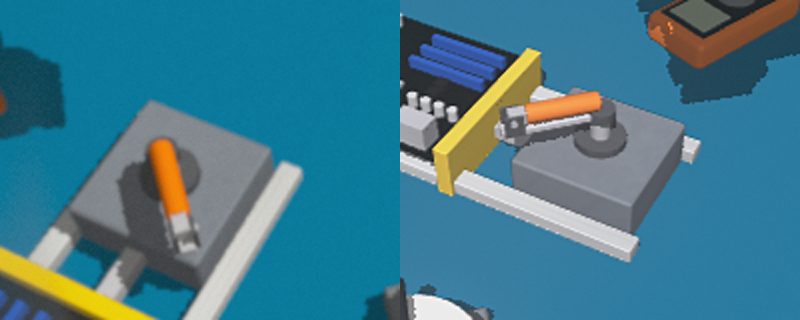

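The handle lies flat on the arm (scene px 150–195,140–250). One zoomed check of the jaw/board gap.

```bash
python3 - <<'E'
from h import *
im,de=imaging.capture('scene');a=im[265:365,110:250,::-1]
st=get_state();im2,_=imaging.capture('side');b=im2[160:260,200:340,::-1]
cv2.imwrite('pics/z1.png',np.hstack([cv2.resize(a,(400,286),interpolation=cv2.INTER_CUBIC),cv2.resize(b,(400,286),interpolation=cv2.INTER_CUBIC)]))
ex=np.array([np.cos(np.radians(-14.1)),np.sin(np.radians(-14.1))]);ey=np.array([-ex[1],ex[0]])
C=cam('scene');i=im.astype(int)
P=pts((i[...,0]>130)&(i[...,1]>110)&(i[...,2]<70),de,C);P=P[(np.linalg.norm(P[:,:2]-[.68,-.11],axis=1)<.15)&(P[:,2]>.03)]
print('jaw',np.percentile((P[:,:2]-[.564,-.085])@ex,[1,50,99]).round(4),P[:,2].max())
E
```

```text
jaw [0.0033 0.1167 0.1256] 0.10826834348518577
```

View pics/z1.png

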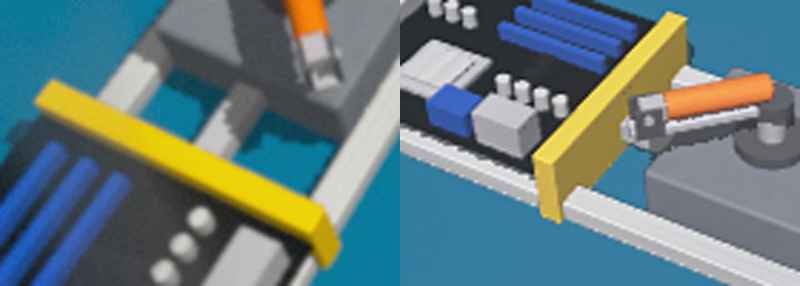

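```bash
python3 - <<'E'
import cv2,numpy as np
I={k:cv2.imread(f'pics/{k}.png').astype(np.float32) for k in ['s3','s4','s5','s6']}
for nm,(y0,y1,x0,x1) in {'side':(150,195,430,460),'scene':(240,320,0,160)}.items():
    g=lambda k:cv2.cvtColor(I[k][y0:y1,x0:x1],cv2.COLOR_BGR2GRAY)
    for k in ['s3','s5','s6']: print(nm,'s4->',k,cv2.phaseCorrelate(g('s4'),g(k)))
E
```

```text
side s4-> s3 ((0.2819546240413704, 0.25044190317332493), 0.23655490027533638)
side s4-> s5 ((0.0022458684560664466, 0.4899443320676191), 1.0229369877002856)
side s4-> s6 ((0.036757794781900444, 0.4575165701116468), 1.0405898726427996)
scene s4-> s3 ((-0.22204787428850636, -0.15524550536708404), 0.20482983976602553)
scene s4-> s5 ((0.11388725493425511, 0.016670965980708274), 0.4360238201916218)
scene s4-> s6 ((0.19910581976702701, 0.04005304224016726), 0.4920288220047951)
```

The jaw has not moved since it was pressed at the stop. Handing in.

```bash
python3 -c "
from plant import r
print(r.close_job())"
```

```text
the job is handed in; nothing more can be done
None
```

The job is handed in at about 14 s on the robot's clock: the handle was raised to its stop, the arm cranked clockwise until the yellow jaw met the board's edge, and the handle folded flat and released, with the last pictures showing no gap and the gripper clear.

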